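# Switch the ball sorter over and feed two balls

### The job

The next two wooden balls belong in the right-hand tray (right as seen from the robot), but the sorter still feeds to the left. With a fingertip press down the raised orange tab of the seesaw gate so that it rocks fully over and slopes to the right, and only then push both balls along the white shelf and off its far edge so that they roll by themselves over the gate and down the right chute into the tray. Nothing is to be picked up, the gate stays switched over, and the other things on the table are left where they are.

Things in the scene. Friction and masses are not known exactly. Their poses are not given: they have to be found in the camera images.
- sorter: The fixed ball sorter. Origin on the table directly below the middle of the gate's pivot; x points from the shelf to the gate (away from the robot, within 0.3 rad of yaw), y left, z up. White shelf at y = 0, then the gate, an aluminium trough 220 mm long along y, 54 mm wide inside, its floor 30 mm below the shelf's. A fixed chute runs down outwards from each gate end into a tray.
- shelf_edge (a point): Middle of the white shelf's far edge, on its floor: sorter x = -26 mm, y = 0, 165 mm above the table. The shelf is a straight level channel that runs from here 184 mm back along -x, 40 mm wide inside, open at both ends; its guide walls are only 8 mm high.
- backstop (a point): Middle of the top edge of the clear upright backstop beyond the gate, which keeps balls from overshooting: sorter x = 34 mm, 4 mm thick, 110 mm wide, top 195 mm above the table.
- gate (a joint): Tilt of the seesaw gate about its pivot (along the sorter's x, 125 mm above the table), rad, from -0.28 to 0.28. Negative: left (+y) end low, balls run to the left chute; this is how it starts. Positive: right (-y) end low, balls run to the right chute. Stops at both limits, stays where it is left (stiff hinge: about 1.5 N on a tab moves it).
- tab_right (a point): Middle of the top face of the orange press tab at the right end of the gate (tab 34 mm along x, 36 mm along y, 5 mm thick, sticking out of the gate towards the robot); at sorter x = -46 mm, y about -92 mm. It moves with the gate: about 171 mm above the table when fully up, about 121 mm when fully down.
- tab_left (a point): The same on the left end of the gate (y about +92 mm); low at the start.
- ball_front: Light wooden ball, 34 mm diameter, about 10 to 21 g, on the shelf, the one nearer the gate. Origin at its centre (182 mm above the table on the shelf). It rolls, but comes to rest soon when it is not pushed.
- ball_rear: A second such ball, behind the first on the shelf (nearer the robot), 37 to 85 mm from centre to centre. Behind it at least 45 mm of free shelf. Pushing it forward pushes the front one ahead of it.
- tray_green: Fixed green tray, 130 x 120 mm, 55 mm high, wall 4 mm, open on top, at the foot of one of the chutes (which one changes). Origin at the centre of its underside, at sorter y = +220 or -220 mm.
- tray_blue: The same tray in blue, at the foot of the other chute.
- spool: Bystander: black flanged spool lying flat, 64 mm diameter, 26 mm high. Origin at the centre of its underside.
- die: Bystander: brass stamping die 50 x 35 x 12 mm with a wooden knob, 42 mm high in all. Origin at the centre of its underside.
- foil_gold: Bystander: standing gold foil roll, 36 mm diameter, 71 mm high. Origin at the centre of its underside.
- foil_red: Bystander: standing red foil roll, 32 mm diameter, 61 mm high. Origin at the centre of its underside.
- screwdriver: Bystander: screwdriver lying on the table. Origin below its middle.
- jar: Bystander: closed jar, 56 mm diameter, 70 mm high. Origin at the centre of its underside.
Not all that is in view belongs to the job. What is shaped like the ball_front but blue is not meant.

How it is judged:
By the outcome, as a careful person would: the job done as asked, in the order asked, and still so for the second after the job is handed in, with the robot touching nothing.
It also fails if it takes over 43 s, if anything falls off the work surface, if the arm or the gripper's body presses on something with over 40 N, if the wrist force passes 120 N, or if a joint passes its speed limit or range.

### The arm

A 6-joint arm with a two-finger parallel gripper is mounted at the origin on the work surface. World frame = base frame: x ahead of the robot, y to its left, z up, the work surface at z = 0. Lengths are in m, angles in rad, forces in N, time in s.
With the tool pointing down it reaches from about 0.15 to 0.775 m from the base axis. Payload 6.1 kg.
Tool frame: the origin (TCP) lies at the very end of the fingers, on their centre line; the grasp point (between the pads) lies 19 mm behind it; z points along the fingers, y is the direction in which the jaws open and shut (so a half turn about z gives the same grasp; the last joint's range is limited). The gripper opens to 85 mm and grips with 20 to 120 N. Pads are 22 mm wide; open, the fingers measure 114 mm over their backs; the gripper's body (76 mm by 85 mm) begins 54 mm behind the grasp point. The pads swing forward as they close: fully open they stand 13 mm farther back than shut.
Start: joints at [-1.272, 0.126, -0.04, 1.405, 0, 1.571], TCP at [0.155, -0.502, 0.231] pointing down, gripper open.
Joint ranges: [-2.72, 2.72], [-0.95, 1.95], [-1.27, 1.35], [-1.78, 2.02], [-1.46, 1.47], [-3.14, 3.14]. Speed limits (rad/s): [2.39, 2.39, 3.01, 3.14, 3.14, 3.14].

### API

Orientations are given as a unit quaternion [x, y, z, w].
In Python, from workcell import manip, move_gripper, imaging, monitor gives the robot as it stands. The module is installed in compiled form; this text tells all that it offers. Calls block until the motion is done:
- manip.move_ptp(position, orientation): joint-space move of the TCP to a pose.
- manip.move_linear(position, orientation=None, vel=0.15): straight line of the TCP; orientation=None keeps the orientation; vel is the mean speed in m/s.
- manip.goto_joints(angles): joint-space move.
- move_gripper(opening, grip_force=None): finger opening in m; grip_force is the grip in N (None keeps the last); returns when the fingers have stopped.
- manip.pause(seconds).
- manip.solve_ik(position, orientation): joint angles nearest the present ones, or None.
- imaging.capture(name): name is "scene" or "side" or "wrist"; returns (picture, depth): 400x640x3 uint8, red, green, blue; 400x640 float32, m along the optical axis (not along the pixel's ray), 0 where there is no reading.
- imaging.camera_model(name): a dict with "fx", "fy", "cx", "cy" (pixels), "rvec" (rotation vector, rad) and "tvec" (3), from world to camera coordinates, as OpenCV has them. Camera axes: x right, y down, z forward; pixel columns grow to the right and rows downward; lengths in m; the calibration is good to about 2 mm. The wrist camera is an equidistant fisheye: a pixel r from the principal point sees the ray r / f radians off the axis. A picture is of the moment at which its call begins: read the wrist's pose just before it. camera_model takes no time and is no camera call; for the wrist camera it gives the pose at the moment of the call.
A pose or a line that the arm cannot do raises manip.MotionError and nothing moves.
- manip.hand_in(): hands the job in, once; it reports no verdict.
Readings, each from a call of its own:
- monitor.get_clock(): time.
- monitor.get_joint_pos(): joint angles.
- monitor.get_qvel(): joint speeds.
- monitor.get_joint_torque(): joint torques, N m.
- monitor.get_eef_pos(): TCP position.
- monitor.get_tcp_rot(): TCP orientation.
- monitor.get_force(): force on the tool from outside, world axes, zero at the start.
- monitor.get_ft_torque(): the same for the moment, N m.
- monitor.get_width(): finger opening in m.
Only numpy, scipy, OpenCV 4.12 (cv2) and the standard library are available. Lean on these libraries where they do the work, as an engineer would, in place of code of your own. Each camera call takes 0.05 s, during which the arm holds its last target. There are 200 camera calls.

## Working session

There is one attempt and no reset: what is moved stays moved. The work goes in short steps, each a Python script; the robot and the scene stay as the last script left them, time stands still between calls to the robot, and variables do not carry over. Pictures are saved under pics/ and viewed, about 8 in all and at most 12, crops included, and the job is handed in when it is done.

```bash
mkdir -p pics; cat > h.py <<'E'
import numpy as np, cv2
from workcell import manip, move_gripper, imaging, monitor
def cap(n):
    p,d=imaging.capture(n); m=imaging.camera_model(n); return p,d,m
def save(p,f,crop=None,s=1):
    if crop: x0,y0,x1,y1=crop; p=p[y0:y1,x0:x1]
    cv2.imwrite('pics/'+f,cv2.resize(p[:,:,::-1],None,fx=s,fy=s,interpolation=cv2.INTER_CUBIC))
def world(m,u,v,d):
    R=cv2.Rodrigues(np.array(m['rvec'],float))[0]; c=np.array([(u-m['cx'])/m['fx']*d,(v-m['cy'])/m['fy']*d,d])
    return R.T@(c-np.array(m['tvec']).ravel())
def proj(m,P):
    return cv2.projectPoints(np.array(P,float).reshape(-1,3),np.array(m['rvec'],float),np.array(m['tvec'],float),np.array([[m['fx'],0,m['cx']],[0,m['fy'],m['cy']],[0,0,1.]]),None)[0].reshape(-1,2)
E
python3 - <<'E'
from h import *
for n in('scene','side'):
    p,d,m=cap(n); np.savez('%s0.npz'%n,p=p,d=d); save(p,n+'0.png',s=1.25); print(n,{k:np.round(v,3).tolist() for k,v in m.items()})
print(monitor.get_clock(),monitor.get_tcp_rot(),monitor.get_eef_pos())
E
```

```text
scene {'fx': 436.18, 'fy': 436.18, 'cx': 323.742, 'cy': 193.876, 'rvec': [2.407, 0.993, -0.295], 'tvec': [-0.464, -0.244, 1.236]}
side {'fx': 495.96, 'fy': 495.96, 'cx': 323.636, 'cy': 202.979, 'rvec': [0.377, -2.814, 1.105], 'tvec': [0.592, 0.174, 1.176]}
0.1 [ 9.88863326e-01  1.48824695e-01 -9.54643757e-05 -7.23021459e-04] [ 0.15443332 -0.50137446  0.23058177]
```

View pics/scene0.png

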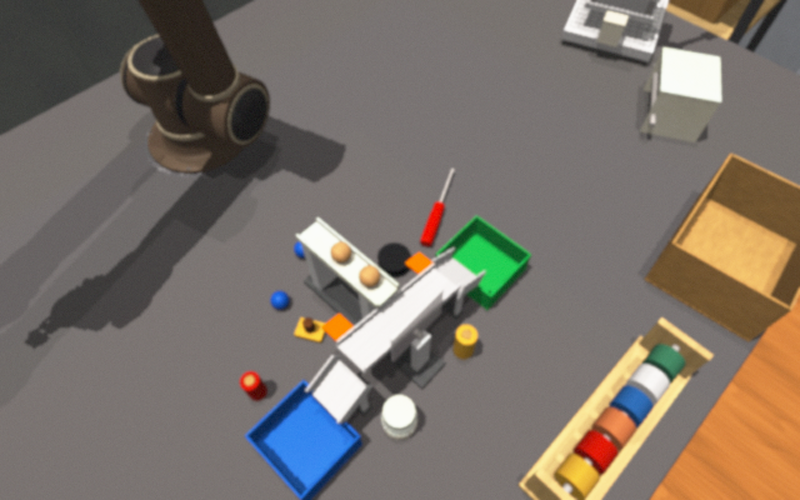

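View pics/side0.png

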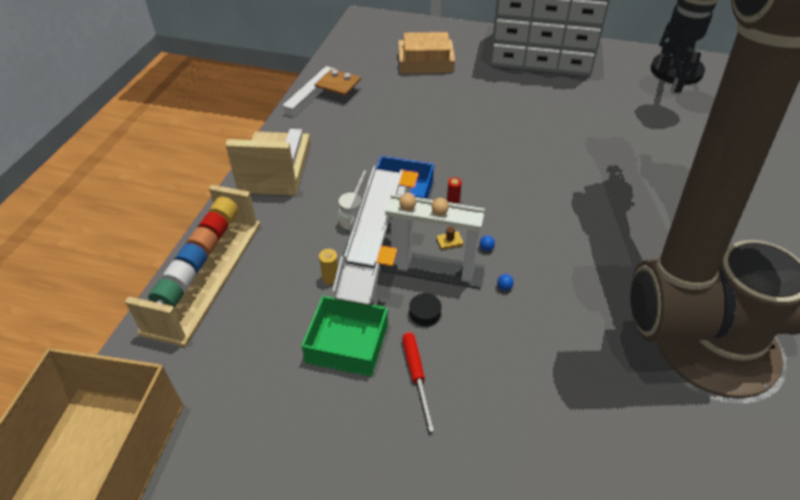

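Scene picture (800 px scale): wooden balls at (340,252) and (369,275) on the white shelf. Blue balls at (300,248) and (280,300) are decoys. Orange tabs are at (338,327), blue-tray end (robot's right), and (418,263), green end. In the side view the balls are at (407,201) and (440,206) and the tabs at (408,179) and (386,256). I'll take a close crop and measure.

```bash
python3 - <<'E'
from h import *
a=[]
for n,crop in(('scene',(220,160,400,300)),('side',(260,120,410,245))):
    z=np.load(n+'0.npz'); p,d=z['p'],z['d']; m=imaging.camera_model(n)
    x0,y0,x1,y1=crop; a.append(cv2.resize(p[y0:y1,x0:x1],(400,310) if n=='scene' else (400,333),interpolation=cv2.INTER_CUBIC))
    h=cv2.cvtColor(p,cv2.COLOR_RGB2HSV)
    for nm,lo,hi in(('tab',(8,200,170),(20,255,255)),('ball',(8,80,110),(20,185,255))):
        mk=cv2.inRange(h,lo,hi); k=np.zeros_like(mk); k[y0:y1,x0:x1]=mk[y0:y1,x0:x1]
        c,l,s,cen=cv2.connectedComponentsWithStats(k)
        for i in range(1,c):
            if s[i,4]>40:
                dd=np.median(d[(l==i)&(d>0)]); print(n,nm,s[i].tolist(),cen[i].round(1),world(m,*cen[i],dd).round(4))
save(np.vstack([cv2.resize(a[0],(760,591))]),'c_scene.png'); save(a[1],'c_side.png',s=1.8)
E
```

```text
scene tab [324, 203, 20, 15, 184] [333.8 209.8] [0.6346 0.0513 0.1288]
scene tab [256, 251, 26, 21, 272] [268.8 260.9] [ 0.641  -0.1276  0.1672]
scene ball [265, 193, 16, 17, 205] [272.4 201.6] [ 0.5634 -0.0468  0.1934]
scene ball [328, 201, 19, 19, 61] [337.5 209.3] [0.6353 0.0619 0.1186]
scene ball [288, 212, 16, 18, 218] [295.4 220.6] [ 0.6257 -0.0443  0.1937]
scene ball [235, 250, 48, 25, 215] [255.2 261.5] [ 0.5582 -0.1174  0.0151]
scene ball [362, 259, 21, 29, 122] [370.  272.5] [0.7589 0.037  0.0295]
side tab [321, 138, 13, 11, 106] [326.6 142.7] [ 0.6404 -0.1265  0.1655]
side tab [303, 197, 13, 15, 144] [309.1 204.4] [0.6343 0.054  0.1266]
side ball [320, 154, 13, 12, 115] [325.7 160.2] [ 0.618  -0.0341  0.1924]
side ball [346, 158, 14, 12, 129] [351.9 163.7] [ 0.5558 -0.0379  0.1929]
```

View pics/c_scene.png

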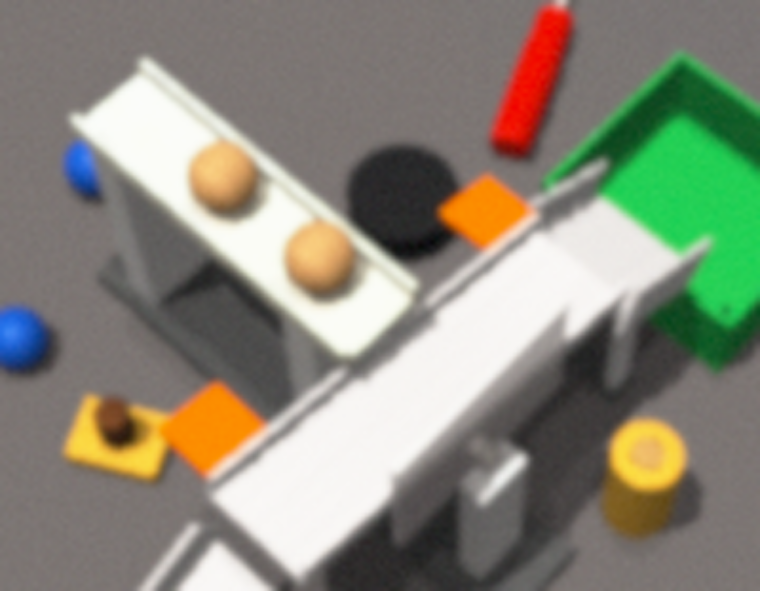

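View pics/c_side.png

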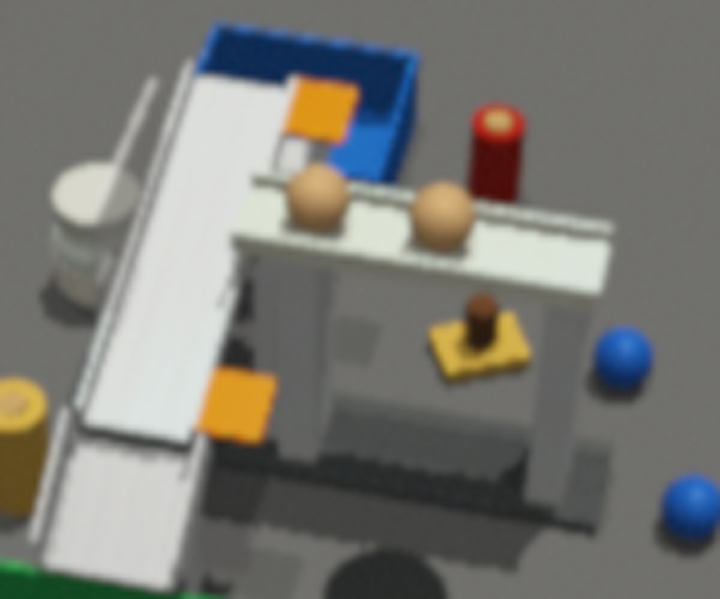

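The choice stands: the right tab (crop 215,428, z≈0.167) is raised and the wooden balls are on the shelf at y≈-0.04. Next I refine the sorter pose, close the gripper and press the tab in force-checked steps.

```bash
cat >> h.py <<'E'
from scipy.spatial.transform import Rotation as Ro
def ray(m,u,v,z):
    c=world(m,u,v,0);e=world(m,u,v,1); return c+(e-c)*(z-c[2])/(e[2]-c[2])
E
python3 - <<'E'
from h import *
px={'scene':[(268.8,260.9,.171),(333.8,209.8,.121),(295.4,220.6,.182),(272.4,201.6,.182)],'side':[(326.6,142.7,.171),(309.1,204.4,.121),(325.7,160.2,.182),(351.9,163.7,.182)]}
w={n:np.array([ray(imaging.camera_model(n),*q) for q in L]) for n,L in px.items()}
print(w['scene'].round(4).tolist());print(w['side'].round(4).tolist())
A=(w['scene']+w['side'])/2; TR,TL,BF,BR=A[:,:2]
t=TL-TR; yaw=np.arctan2(-t[0],t[1]); b=BF-BR; print('yaw tabs',yaw,'balls',np.arctan2(b[1],b[0]))
yaw=(2*yaw+np.arctan2(b[1],b[0]))/3
ex=np.array([np.cos(yaw),np.sin(yaw)]);ey=np.array([-ex[1],ex[0]])
O=(TR+TL)/2+.046*ex
print('O',O,'yaw',yaw); 
for p in(TR,TL,BF,BR): print((p-O)@ex,(p-O)@ey)
np.savez('s.npz',O=O,yaw=yaw,ex=ex,ey=ey,BF=BF,BR=BR)
q=(Ro.from_euler('z',yaw)*Ro.from_euler('x',np.pi)).as_quat()
for X,Y,Z in((-.048,-.095,.24),(-.048,-.095,.118),(-.175,0,.176),(-.03,0,.176)):
    P=O+X*ex+Y*ey; print(manip.solve_ik([*P,Z],q))
E
```

```text
[[0.6425, -0.1285, 0.171], [0.6315, 0.0545, 0.121], [0.6205, -0.0403, 0.182], [0.5575, -0.0431, 0.182]]
[[0.6388, -0.1203, 0.171], [0.6358, 0.0491, 0.121], [0.621, -0.0452, 0.182], [0.558, -0.0497, 0.182]]
yaw tabs 0.039652751639767676 balls 0.05738923413640464
O [ 0.6830832  -0.03418943] yaw 0.045564912471979996
-0.046521335763104577 -0.08817921292918511
-0.045478664236895415 0.08817921292918512
-0.06268901777011948 -0.005719499538704476
-0.12577535969548131 -0.0064654875052513406
[-0.2024805   0.37965861  0.30676185  1.49789956  0.          2.89354724]
[-0.2024805   0.38701861  0.05027362  1.23405134  0.          2.89354724]
[-0.08276046  0.10306619 -0.18622094  1.2815092   0.          3.01326728]
[-0.05438686  0.37813917  0.16478413  1.35744129  0.          3.04164088]
```

The balls and the tabs disagree by about 6 mm in y, so I'll check against the shelf's own point cloud.

```bash
python3 - <<'E'
from h import *
s=np.load('s.npz');O,ex,ey=s['O'],s['ex'],s['ey']
for n in('scene','side'):
    z=np.load(n+'0.npz');p,d=z['p'],z['d'];m=imaging.camera_model(n)
    h=cv2.cvtColor(p,cv2.COLOR_RGB2HSV)
    v,u=np.nonzero((d>0))
    R=cv2.Rodrigues(np.array(m['rvec']))[0];D=d[v,u]
    P=(np.c_[(u-m['cx'])/m['fx']*D,(v-m['cy'])/m['fy']*D,D]-np.array(m['tvec']).ravel())@R
    X=(P[:,:2]-O)@ex;Y=(P[:,:2]-O)@ey;Z=P[:,2];S=h[v,u,1]
    k=(X>-.24)&(X<-.02)&(abs(Y)<.05)&(Z>.155)&(Z<.18)&(S<60)
    print(n,k.sum(),'x range',np.percentile(X[k],[1,99]).round(4),'z med',np.median(Z[k]).round(4))
    for a in np.arange(-.2,-.03,.03):
        j=k&(X>a)&(X<a+.03)
        if j.sum()>5: print(round(a,3),j.sum(),'y',np.percentile(Y[j],[0,3,97,100]).round(4),'z',np.percentile(Z[j],[5,95]).round(4))
    for sg in(-1,1):
        t=(X>-.07)&(X<-.028)&(Y*sg>.06)&(Y*sg<.125)&(S>200)&(Z>.1)
        print('tab',sg,t.sum(),np.percentile(X[t],[2,98]).round(4),np.percentile(Y[t],[2,98]).round(4),np.median(Z[t]).round(4))
E
```

```text
scene 1677 x range [-0.2068 -0.0245] z med 0.1667
-0.2 318 y [-0.0276 -0.0268  0.02    0.0209] z [0.164  0.1749]
-0.17 252 y [-0.0281 -0.0273  0.0194  0.0214] z [0.1637 0.1754]
-0.14 175 y [-0.0278 -0.0278  0.0197  0.0203] z [0.1636 0.1753]
-0.11 308 y [-0.0283 -0.0276  0.0189  0.0205] z [0.1637 0.1749]
-0.08 161 y [-0.0289 -0.0285  0.0188  0.0207] z [0.1644 0.1755]
-0.05 375 y [-0.0488 -0.0364  0.0182  0.0199] z [0.1609 0.1751]
tab -1 265 [-0.0603 -0.0322] [-0.1076 -0.0737] 0.1674
tab 1 183 [-0.0589 -0.0306] [0.0724 0.1052] 0.1289
side 1125 x range [-0.2059 -0.025 ] z med 0.1665
-0.2 236 y [-0.0338 -0.0277  0.0214  0.0231] z [0.1605 0.174 ]
-0.17 234 y [-0.0313 -0.0283  0.0206  0.0228] z [0.1614 0.1738]
-0.14 99 y [-0.0307 -0.0064  0.0211  0.0218] z [0.1603 0.1747]
-0.11 214 y [-0.0319 -0.0288  0.0195  0.0217] z [0.1624 0.1743]
-0.08 111 y [-0.0313 -0.0263  0.0199  0.0218] z [0.158  0.1754]
-0.05 171 y [-0.0313 -0.0288  0.0194  0.0204] z [0.162  0.1746]
tab -1 105 [-0.0594 -0.0338] [-0.1054 -0.0745] 0.166
tab 1 143 [-0.0572 -0.0323] [0.074  0.1055] 0.1268
```

```bash
python3 - <<'E'
from h import *
s=np.load('s.npz');O,ex,ey=s['O'],s['ex'],s['ey']
O2=O-.0047*ey; yaw=float(s['yaw'])-.006; e=np.array([np.cos(yaw),np.sin(yaw)]);f=np.array([-e[1],e[0]])
np.savez('s2.npz',O=O2,yaw=yaw,ex=e,ey=f)
q=(Ro.from_euler('z',yaw)*Ro.from_euler('x',np.pi)).as_quat()
P=O-.048*ex-.093*ey
move_gripper(0.0)
manip.move_ptp([*P,.235],q)
manip.move_linear([*P,.18],vel=.12)
f0=np.array(monitor.get_force()); print('f0',f0,monitor.get_width(),monitor.get_clock())
for z in np.arange(.174,.1139,-.004):
    manip.move_linear([*P,z],vel=.06)
    fz=(np.array(monitor.get_force())-f0).round(2); print(round(z,3),monitor.get_eef_pos()[2].round(4),fz)
    if abs(fz[2])>12: break
manip.move_linear([*P,.235],vel=.2)
print(monitor.get_clock())
p,d,m=cap('scene');save(p,'press.png',(220,160,400,300),4); np.savez('press.npz',p=p,d=d)
h=cv2.cvtColor(p,cv2.COLOR_RGB2HSV);c,l,st,cen=cv2.connectedComponentsWithStats(cv2.inRange(h,(8,200,170),(20,255,255)))
for i in range(1,c):
    if st[i,4]>60: print(cen[i],world(m,*cen[i],np.median(d[l==i])).round(4))
E
```

```text
f0 [ 0.17538229 -0.88966841 -0.1098996 ] -0.00012168594929758517 3.6667
0.174 0.1742 [-0.6   0.7  -0.26]
0.17 0.1698 [-0.77  0.34  0.67]
0.166 0.1658 [ 0.19  1.67 -0.54]
0.162 0.1616 [-0.52  1.41  0.14]
0.158 0.1576 [-0.14  0.44  0.03]
0.154 0.1536 [-0.22  1.06 -0.1 ]
0.15 0.1496 [-1.27  1.43  0.67]
0.146 0.1456 [-1.2   1.22  0.47]
0.142 0.1416 [-0.13  0.37  0.26]
0.138 0.1376 [-0.68  0.74  0.29]
0.134 0.1336 [-0.73  0.62 -0.05]
0.13 0.1296 [-0.2   1.5   0.18]
0.126 0.1256 [-0.45  1.54  0.14]
0.122 0.1238 [-3.66  1.35 10.6 ]
0.118 0.1233 [-9.04  2.04 26.8 ]
8.15
[331.1416309  201.96995708] [0.6356 0.0416 0.1722]
[268.83568075 272.34741784] [ 0.6403 -0.1337  0.122 ]
```

View pics/press.png

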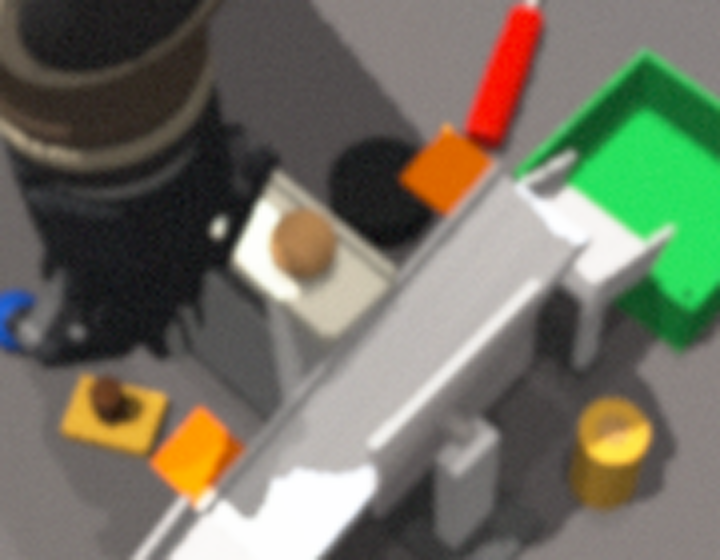

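The gate is fully over: the left tab is at z≈0.172 and the right at 0.122, with a firm stop felt at 27 N. The front ball still sits on the shelf at crop (303,243). Next I push the first ball over, then check.

```bash
python3 - <<'E'
from h import *
s=np.load('s2.npz');O,ex,ey=s['O'],s['ex'],s['ey'];q=(Ro.from_euler('z',float(s['yaw']))*Ro.from_euler('x',np.pi)).as_quat()
T=lambda x,z:[*(O+x*ex),z]
manip.move_linear(T(-.18,.24),q,vel=.2)
manip.move_linear(T(-.18,.1775),vel=.12)
f0=np.array(monitor.get_force())
for x in(-.15,-.12,-.1,-.08):
    manip.move_linear(T(x,.1775),vel=.05); print(x,(np.array(monitor.get_force())-f0).round(2))
manip.pause(1.0); print(monitor.get_clock())
a=[cap(n) for n in('scene','side')]
save(a[0][0],'p1a.png',(180,140,400,400),2.3); save(a[1][0],'p1b.png',(250,110,410,250),4.5)
E
```

```text
-0.15 [-0.96  0.58  0.11]
-0.12 [-0.76 -0.01  0.62]
-0.1 [-1.09 -0.33  0.94]
-0.08 [-0.98 -0.1  -0.07]
13.4167
```

View pics/p1b.png

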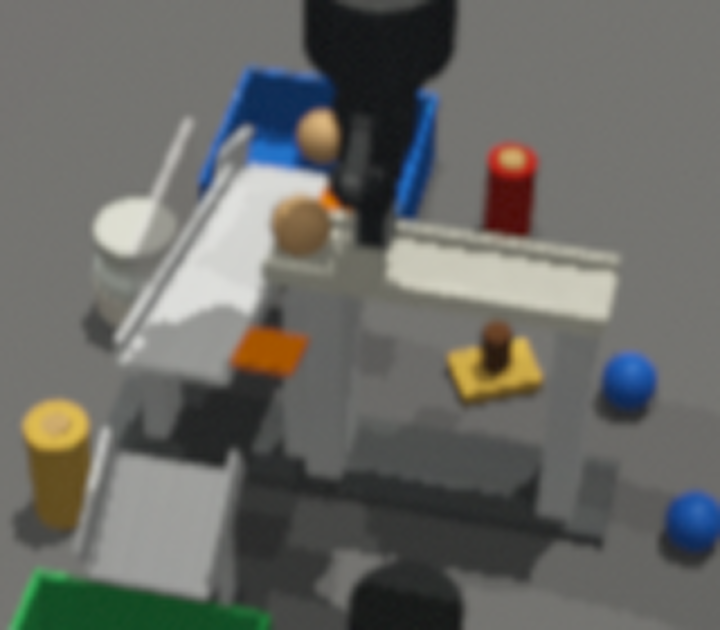

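View pics/p1a.png

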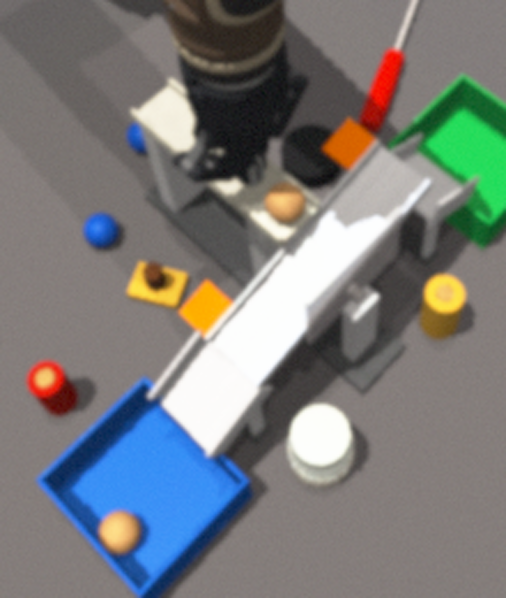

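The first ball lies in the blue, right-hand tray (scene crop 119,531). The second is still on the shelf near its edge (285,203). Next I push the second ball over, then retract.

```bash
python3 - <<'E'
from h import *
s=np.load('s2.npz');O,ex=s['O'],s['ex']
T=lambda x,z:[*(O+x*ex),z]
manip.move_linear(T(-.042,.1775),vel=.05)
manip.pause(1.0)
manip.move_linear(T(-.07,.1775),vel=.1)
manip.move_linear(T(-.07,.26),vel=.15)
manip.move_linear(T(-.27,.30),vel=.2)
manip.pause(.5); print(monitor.get_clock())
a=[cap(n) for n in('scene','side')]
save(a[0][0],'p2a.png',(180,140,400,400),2.3)
p,d,m=a[0]
h=cv2.cvtColor(p,cv2.COLOR_RGB2HSV);c,l,st,cen=cv2.connectedComponentsWithStats(cv2.inRange(h,(8,200,130),(20,255,255)))
for i in range(1,c):
    if st[i,4]>60 and 220<cen[i][0]<400: print(cen[i],world(m,*cen[i],np.median(d[l==i])).round(4))
E
```

```text
18.225
[329.08235294 200.67058824] [0.6298 0.0417 0.1703]
```

View pics/p2a.png

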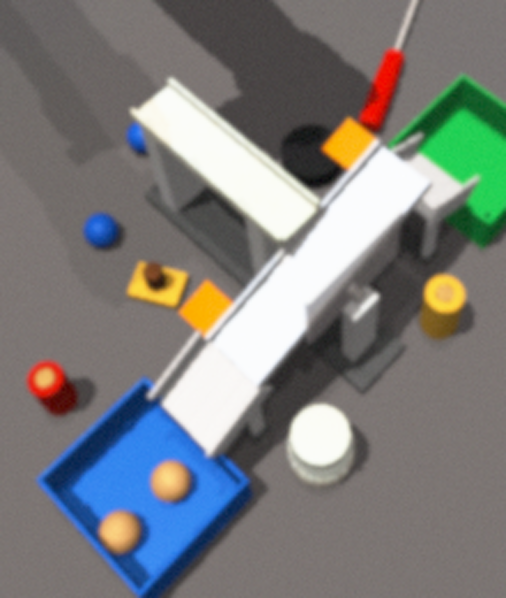

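Both balls are in the blue tray (170,480 and 119,531), the gate is still over, and the arm is clear.

```bash
python3 -c "
from h import *
manip.pause(.5); manip.hand_in(); print(monitor.get_clock())"
```

```text
the job is handed in; nothing more can be done
the job is handed in; nothing more can be done
```

I pressed the raised right tab down with the closed fingers until the gate hit its stop. I then pushed both wooden balls off the shelf's far edge one after the other. Both rolled by themselves into the blue right-hand tray, and the job was handed in at about 19 s, with a peak press force of about 27 N.

**Last checks:**
- The final scene picture shows both balls in the blue tray.
- The gate still slopes right. The left tab was last measured up, at z≈0.170. The right tab was not detected in that last measurement, but it looks down in the picture and measured z≈0.122 right after the press.
- The bystanders look unmoved by eye in the final picture; I did not measure them.
- The arm was clear of everything.

**Disagreement:** my first sorter position from the tabs differed by about 4–6 mm in y from the balls and shelf. I used the shelf's measured centre line for the pushing.

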